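Seat the colour-coded filter funnels on their filtration bases

ROBOT

A 6-joint arm with a two-finger parallel gripper is mounted at the origin on the work surface. World frame = base frame: x ahead of the robot, y to its left, z up, the work surface at z = 0. Lengths are in mm, angles in rad, forces in N, time in s.
With the tool pointing down it reaches from about 400 to 925 mm from the base axis. Payload 12.5 kg.
Tool frame: the origin (TCP) lies at the very end of the fingers, on their centre line; the grasp point (between the pads) lies 19 mm behind it; z points along the fingers, y is the line along which they close (so a half turn about z gives the same grasp; the last joint's range is limited). The gripper opens to 95 mm and grips with 3 to 60 N. Pads are 20 mm wide; open, the fingers measure 119 mm over their backs; the gripper's body (75 mm by 180 mm) begins 59 mm behind the grasp point.
Start: joints at [-1.451, 0.491, 1.559, -0, 1.092, -0.106], TCP at [139.951, -609.151, 174.861] pointing down, gripper open.
Joint ranges: [-3.1, 3.1], [-0.84, 2.19], [0.05, 2.79], [-1.13, 4.28], [0.06, 2.93], [-2.69, 2.69]. Speed limits (rad/s): [2.22, 2.22, 2.79, 3.14, 3.14, 3.14].

INTERFACE

Orientations are given as a unit quaternion [w, x, y, z].
In Python, from workcell import r gives the robot as it stands.
- The arm moves only by the tool jog_arm, never from a script. Its argument "motion" is a list of rows, each an object of numbers: "x", "y", "z": the shift along the tool's x, y, z in units of 0.4 m (1.0 is 0.4 m); "twist": the turn about the tool's z in units of 30 degrees (1.0 is 30 degrees); "hand": the opening, from -1 (shut) to 1 (fully open). A call has 1 to 8 rows; each row shifts and turns the commanded pose from where the row before left it, along the tool's axes as they then stand; what a row does not reach is not made up. A row lasts 1/8 s, in which the tool goes at most 62.5 mm and 10.7 degrees, less where a joint would pass 70% of its speed; a pose out of reach is approached as far as the arm can. A call with a number of a shift or a turn outside -1 to 1 is refused whole. A call with a gripper value outside its range is refused whole. The fingers move at their own pace and stop on an object; "squeeze" is the grip in N (left out, the last holds). Time passes only in rows, so rows that do not move let the fingers close. It gives the time, the measured TCP pose, the force, the opening and the grip force at its end, in the units of the state.
- r.state(): the state, without advancing time (a new reading comes with each control period).
- r.get_image(name): name is "scene" or "top"; returns a dict with "img" (384x512x3 uint8, red, green, blue), "range_z" (384x512 float32, mm along the optical axis (not along the pixel's ray), 0 where there is no reading), "camera_matrix" (3x3 intrinsics, pixels), "R" (3x3) and "t" (3): a world point X has camera coordinates R X + t. Camera axes: x right, y down, z forward; pixel columns grow to the right and rows downward; lengths in mm; the calibration is good to about 2 mm. A picture is of the moment at which its call begins.
- r.hand_in(): hands the job in; it is judged then, once.
Trained networks look in a picture, given as the dict that the camera call returned (one of the last four; its "shot" number tells which), for a name from the list of things; names that differ only in an ending like _2 or _b are one class to them, and where a whole thing is asked for, a point or a joint stands for the part that bears it (a point fixed in the world has none). Each returns a list of dicts, best first, with "conf" (0 to 1); they miss things now and then, are a little off and sometimes report something else, mostly with a low value. They report only what shows in the picture. A call takes as long as a camera call. They do not tell look-alikes from the thing itself.
- r.find_in(name, picture): "extent" ([centre column, centre row, width, height] in pixels, round what is visible of it).
- r.regions_of(name, picture): "mask" (384x512 bool, what is visible of it) and "extent" ([centre column, centre row, width, height] in pixels, round what is visible of it).
- r.tip_of(name, picture): "centre" ([column, row] in pixels: a listed point, or the origin of a listed thing).
The state is a dict: "time_s": time; "qpos": joint angles; "joint_vel": joint speeds; "joint_efforts": joint torques, N m; "tool_pos": TCP position; "orientation": TCP orientation; "force": force on the tool from outside, world axes, zero at the start; "wrist_torque": the same for the moment, N m; "width": finger opening in mm; "grasp_force": force on a finger pad.
Only numpy, scipy, OpenCV 4.12 (cv2) and the standard library are available. Lean on these libraries where they do the work, as an engineer would, in place of code of your own. Each camera call takes 0.05 s, during which the arm holds its last target. There are 200 camera calls.

TASK

Set up the filtration bench: put each of the four funnels with a coloured lid on the filter base whose gasket has the same colour, standing upright and flat inside the base's rim, in whatever order suits. Set each one down gently rather than dropping it, and leave the white-lidded spare funnel and the brown bottle where they stand.

Things in the scene. Friction and masses are not known exactly. Their poses are not given: they have to be found in the camera images.
- funnel_red: loose filter funnel with red lid: rigid closed round cup, 82 mm tall, about 120 g. White flange 60 mm diameter from 0 to 8 mm up; pale cup 53 to 55 mm diameter from 8 to 66 mm with red tape band; red lid (fast to the cup) 60 mm diameter from 66 to 76 mm, with an 18 mm knob 6 mm high. Grip it across the cup, 45 mm up. Stands on the bench; origin: centre of underside, z up
- funnel_blue: loose filter funnel with blue lid: rigid closed round cup, 82 mm tall, about 120 g. White flange 60 mm diameter from 0 to 8 mm up; pale cup 53 to 55 mm diameter from 8 to 66 mm with blue tape band; blue lid (fast to the cup) 60 mm diameter from 66 to 76 mm, with an 18 mm knob 6 mm high. Grip it across the cup, 45 mm up. Stands on the bench; origin: centre of underside, z up
- funnel_yellow: loose filter funnel with yellow lid: rigid closed round cup, 82 mm tall, about 120 g. White flange 60 mm diameter from 0 to 8 mm up; pale cup 53 to 55 mm diameter from 8 to 66 mm with yellow tape band; yellow lid (fast to the cup) 60 mm diameter from 66 to 76 mm, with an 18 mm knob 6 mm high. Grip it across the cup, 45 mm up. Stands on the bench; origin: centre of underside, z up
- funnel_green: loose filter funnel with green lid: rigid closed round cup, 82 mm tall, about 120 g. White flange 60 mm diameter from 0 to 8 mm up; pale cup 53 to 55 mm diameter from 8 to 66 mm with green tape band; green lid (fast to the cup) 60 mm diameter from 66 to 76 mm, with an 18 mm knob 6 mm high. Grip it across the cup, 45 mm up. Stands on the bench; origin: centre of underside, z up
- base_red: fixed steel filter base with red gasket: foot 96 mm diameter, 8 mm thick; column; head 84 mm diameter, rim 50 mm above the bench. Flat round recess in the head, 76 mm diameter, 6 mm deep (floor 44 mm above the bench), with red gasket and white 45 mm centre disc; red tape round the head. A 60 mm funnel flange fits inside the rim with 8 mm play all round. Origin: centre of underside, z up
- base_blue: fixed steel filter base with blue gasket: foot 96 mm diameter, 8 mm thick; column; head 84 mm diameter, rim 50 mm above the bench. Flat round recess in the head, 76 mm diameter, 6 mm deep (floor 44 mm above the bench), with blue gasket and white 45 mm centre disc; blue tape round the head. A 60 mm funnel flange fits inside the rim with 8 mm play all round. Origin: centre of underside, z up
- base_yellow: fixed steel filter base with yellow gasket: foot 96 mm diameter, 8 mm thick; column; head 84 mm diameter, rim 50 mm above the bench. Flat round recess in the head, 76 mm diameter, 6 mm deep (floor 44 mm above the bench), with yellow gasket and white 45 mm centre disc; yellow tape round the head. A 60 mm funnel flange fits inside the rim with 8 mm play all round. Origin: centre of underside, z up
- base_green: fixed steel filter base with green gasket: foot 96 mm diameter, 8 mm thick; column; head 84 mm diameter, rim 50 mm above the bench. Flat round recess in the head, 76 mm diameter, 6 mm deep (floor 44 mm above the bench), with green gasket and white 45 mm centre disc; green tape round the head. A 60 mm funnel flange fits inside the rim with 8 mm play all round. Origin: centre of underside, z up
- funnel_spare: spare filter funnel, the same size and shape as the others but with a white lid and no tape band; loose; belongs to no base and stays where it is. Origin: centre of its underside.
- amber_bottle: bystander: brown glass sample bottle with white cap and paper label, 48 mm diameter, 110 mm tall, standing loose on the bench. Origin: centre of its underside.
Not all that is in view belongs to the job. What is shaped like the base_red but purple is not meant.

How it is judged (in metres and radians):
At the end, for the whole second after the job is handed in: Each coloured funnel rests on the base of its colour: axes within 11 mm, underside 41 to 47 mm above the bench (on the recess floor, not the rim), upright within 0.05 rad, still. Spare funnel and amber bottle upright within 15 mm of their starts (horizontal distance between funnel_red and base_red below 0.011 m and z of funnel_red in the frame of base_red between 0.041 and 0.047 m and angle between each of funnel_red, funnel_blue, funnel_yellow, funnel_green's own z axis and vertical below 0.05 rad and linear speed of each of funnel_red, funnel_blue, funnel_yellow, funnel_green below 0.01 m/s and angular speed of each of funnel_red, funnel_blue, funnel_yellow, funnel_green below 0.1 rad/s and horizontal distance between funnel_blue and base_blue below 0.011 m and z of funnel_blue in the frame of base_blue between 0.041 and 0.047 m and horizontal distance between funnel_yellow and base_yellow below 0.011 m and z of funnel_yellow in the frame of base_yellow between 0.041 and 0.047 m and horizontal distance between funnel_green and base_green below 0.011 m and z of funnel_green in the frame of base_green between 0.041 and 0.047 m and distance of each of funnel_spare, amber_bottle from where it was at the start of the episode below 0.015 m and angle between each of funnel_spare, amber_bottle's own z axis and vertical below 0.1 rad); the robot touches nothing.
It fails at once if the spare funnel is shifted by more than 15 mm or tipped (distance of funnel_spare from where it was at the start of the episode above 0.015 m or angle between funnel_spare's own z axis and vertical above 0.2 rad).
It fails at once if the amber bottle is shifted by more than 15 mm or tipped (distance of amber_bottle from where it was at the start of the episode above 0.015 m or angle between amber_bottle's own z axis and vertical above 0.2 rad).
It fails at once if a funnel is dropped onto its base: let go more than 20 mm above its seat ((horizontal distance between funnel_red and base_red below 0.04 m and z of funnel_red in the frame of base_red above 0.064 m and contact force between funnel_red and anything else below 0.01 N) or (horizontal distance between funnel_blue and base_blue below 0.04 m and z of funnel_blue in the frame of base_blue above 0.064 m and contact force between funnel_blue and anything else below 0.01 N) or (horizontal distance between funnel_yellow and base_yellow below 0.04 m and z of funnel_yellow in the frame of base_yellow above 0.064 m and contact force between funnel_yellow and anything else below 0.01 N) or (horizontal distance between funnel_green and base_green below 0.04 m and z of funnel_green in the frame of base_green above 0.064 m and contact force between funnel_green and anything else below 0.01 N)).
It also fails if it takes over 112 s, if anything falls off the work surface, if the arm or the gripper's body presses on something with over 40 N, if the wrist force passes 120 N, or if a joint passes its speed limit or range.

## Working session

There is one attempt and no reset: what is moved stays moved. The work goes in short steps, Python scripts to look and compute and a tool call to move; the robot and the scene stay as the last step left them, time stands still between calls to the robot, and variables do not carry over. Pictures are saved under pics/ and viewed, at most 14 in all, crops included, and the job is handed in when it is done.

Besides the shell and the picture viewer there is one more tool, called after "Call:" by a JSON object that holds its "fn" and its "kwargs", one argument or row to a line. jog_arm: Moves the arm, as the interface text tells. Its arguments: {"type":"object","properties":{"motion":{"type":"array","items":{"type":"object","properties":{"x":{"type":"number"},"y":{"type":"number"},"z":{"type":"number"},"twist":{"type":"number"},"hand":{"type":"number"}}}},"squeeze":{"type":"number"}},"required":["motion"]}

```bash
mkdir -p pics; cat > h.py <<'E'
import numpy as np, cv2
from workcell import r
def save(p,n): cv2.imwrite('pics/'+n,p['img'][:,:,::-1])
def cloud(p):
    K=p['camera_matrix'];Z=p['range_z'];v,u=np.indices(Z.shape)
    c=np.stack([(u-K[0][2])*Z/K[0][0],(v-K[1][2])*Z/K[1][1],Z],-1)
    return (c-np.array(p['t']))@np.array(p['R'])
E
python3 - <<'E'
from h import *
s=r.state();print({k:np.round(s[k],3) for k in('time_s','tool_pos','orientation','width','force')})
for c in('top','scene'):
    p=r.get_image(c);save(p,c+'0.png');W=cloud(p)
    print(c,np.round(-np.array(p['R']).T@p['t']))
    for n in['funnel_red','funnel_blue','funnel_yellow','funnel_green','funnel_spare','base_red','base_blue','base_yellow','base_green','amber_bottle']:
        for d in r.regions_of(n,p)[:3]:
            m=d['mask']&(p['range_z']>0)
            if m.sum()<5: continue
            P=W[m];zt=np.percentile(P[:,2],97);T=P[P[:,2]>zt-14]
            col=p['img'][m].mean(0).round()
            print(n,round(d['conf'],2),np.round(d['extent']),'ztop',round(zt),'mid',((T.min(0)+T.max(0))/2).round(),'ext',np.ptp(T,0).round(),col)
E
```

```text
{'time_s': np.float64(0.0), 'tool_pos': array([ 139.896, -608.85 ,  174.261]), 'orientation': array([-0.001,  0.994,  0.113, -0.   ]), 'width': np.float64(95.437), 'force': array([-0.648,  0.488, -0.053])}
top [ 302.  -34. 1471.]
funnel_red 0.77 [173. 221.  24.  22.] ztop 84 mid [429. 171.  78.] ext [58. 58. 16.] [171.  56.  49.]
funnel_blue 0.83 [227. 200.  22.  23.] ztop 85 mid [490.  16.  81.] ext [60. 58. 19.] [ 61.  86. 142.]
funnel_blue 0.35 [133. 243.  26.  24.] ztop 85 mid [363. 290.  80.] ext [57. 60. 19.] [175. 149.  48.]
funnel_yellow 0.56 [131. 245.  24.  23.] ztop 85 mid [363. 288.  80.] ext [57. 57. 19.] [174. 148.  48.]
funnel_spare 0.89 [292. 216.  20.  27.] ztop 84 mid [ 448. -180.   80.] ext [58. 58. 18.] [176. 173. 160.]
base_red 0.73 [121. 145.  35.  32.] ztop 54 mid [661. 340.  50.] ext [82. 83. 19.] [116.  79. 118.]
base_red 0.72 [ 90. 240.  36.  33.] ztop 53 mid [377. 418.  49.] ext [84. 84. 20.] [115.  74. 119.]
base_red 0.58 [131. 193.  34.  30.] ztop 53 mid [515. 303.  48.] ext [81. 84. 19.] [161. 100.  91.]
base_blue 0.9 [347. 192.  30.  30.] ztop 53 mid [ 
[... 1459 characters left out ...]
 44.  45.] ztop 49 mid [518. 303.  43.] ext [85. 84. 17.] [166. 108.  97.]
base_blue 0.72 [192. 144.  28.  23.] ztop 49 mid [ 526. -347.   43.] ext [85. 87. 15.] [116. 122. 132.]
base_blue 0.23 [330. 210.  26.  36.] ztop 79 mid [431. 171.  74.] ext [61. 60. 17.] [162.  70.  63.]
base_yellow 0.57 [186. 195.  38.  33.] ztop 49 mid [ 678. -133.   44.] ext [83. 86. 16.] [163. 148.  93.]
base_yellow 0.2 [193. 143.  26.  26.] ztop 49 mid [ 527. -346.   43.] ext [83. 84. 15.] [115. 121. 132.]
base_green 0.75 [248. 219.  41.  41.] ztop 49 mid [615.  69.  43.] ext [83. 85. 16.] [116. 142. 110.]
amber_bottle 0.69 [191. 110.  13.  30.] ztop 105 mid [ 436. -502.  101.] ext [16. 21. 20.] [134. 110.  81.]
```

View pics/top0.png

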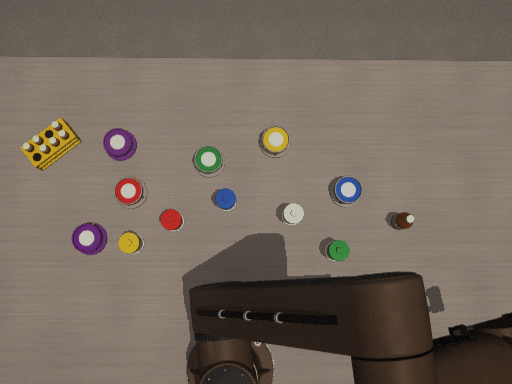

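View pics/scene0.png

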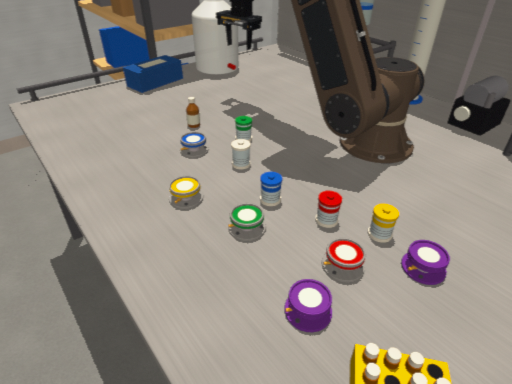

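The top view shows the red, blue, yellow and green funnels at (172,220), (226,199), (130,243) and (339,250), and the spare at (293,213). The bases are red (129,191), green (208,160), yellow (276,140) and blue (347,190). The bottle is at (404,220), and the two purple look-alikes are not meant. The scene view agrees, with the green funnel at (243,128). The network mask for the green funnel was poor, so I'll refine it by colour.

```bash
python3 - <<'E'
from h import *
for c,(u,v) in(('top',(339,250)),('scene',(243,124))):
    p=r.get_image(c);W=cloud(p);h=cv2.cvtColor(p['img'],cv2.COLOR_RGB2HSV)
    m=(abs(h[...,0].astype(int)-67)<17)&(h[...,1]>90)
    b=np.zeros_like(m);b[v-18:v+19,u-18:u+19]=1;m&=b
    P=W[m];T=P[P[:,2]>np.percentile(P[:,2],97)-14];print(m.sum(),((T.min(0)+T.max(0))/2).round(1),np.ptp(T,0).round())
E
```

```text
343 [ 336.2 -185.3  771. ] [  69.  302. 1400.]
187 [673.2 144.2 355.7] [708. 966. 576.]
```

```bash
python3 - <<'E'
from h import *
for c,(u,v) in(('top',(339,250)),('scene',(243,124))):
    p=r.get_image(c);W=cloud(p);h=cv2.cvtColor(p['img'],cv2.COLOR_RGB2HSV)
    m=(abs(h[...,0].astype(int)-67)<17)&(h[...,1]>90)
    b=np.zeros_like(m);b[v-18:v+19,u-18:u+19]=1;m&=b&(W[...,2]<95)&(W[...,2]>60)&(p['range_z']>0)
    T=W[m];print(m.sum(),((T.min(0)+T.max(0))/2).round(1),np.ptp(T,0).round())
E
```

```text
340 [ 342.3 -308.7   76.9] [57. 59. 21.]
137 [ 346.2 -310.3   74.5] [59. 64. 17.]
```

Call:
{"fn": "jog_arm", "kwargs": {
  "motion": [
    {"twist": 0.217},
    {"twist": 0.216}
  ]
}}

```text
invalid input at $.motion[0]: expected keys x, y, z, twist, hand
```

Call:
{"fn": "jog_arm", "kwargs": {
  "motion": [
    {"x": 0,"y": 0,"z": 0,"twist": 0.217,"hand": 1},
    {"x": 0,"y": 0,"z": 0,"twist": 0.216,"hand": 1},
    {"x": 0,"y": 0,"z": 0,"twist": 0,"hand": 1}
  ]
}}

```text
time_s: 1.68
tool_pos: [140.0, -609.1, 174.9]
orientation: [0.0, 1.0, -0.0, 0.0]
force: [-0.2, 0.3, -0.4]
width: 94.9
grasp_force: 0.0
```

Call:
{"fn": "jog_arm", "kwargs": {
  "motion": [
    {"x": 0.073,"y": -0.107,"z": 0,"twist": 0,"hand": 1},
    {"x": 0.073,"y": -0.107,"z": 0,"twist": 0,"hand": 1},
    {"x": 0.073,"y": -0.107,"z": 0,"twist": 0,"hand": 1},
    {"x": 0.073,"y": -0.107,"z": 0,"twist": 0,"hand": 1},
    {"x": 0.073,"y": -0.107,"z": 0,"twist": 0,"hand": 1},
    {"x": 0.073,"y": -0.107,"z": 0,"twist": 0,"hand": 1},
    {"x": 0.073,"y": -0.107,"z": 0,"twist": 0,"hand": 1},
    {"x": 0,"y": 0,"z": 0,"twist": 0,"hand": 1}
  ]
}}

```text
time_s: 2.68
tool_pos: [345.9, -307.5, 175.1]
orientation: [0.0, 1.0, 0.003, 0.0]
force: [-0.7, -0.6, -0.5]
width: 95.2
grasp_force: 0.0
```

Call:
{"fn": "jog_arm", "kwargs": {
  "motion": [
    {"x": 0,"y": 0,"z": 0.09,"twist": 0,"hand": 1},
    {"x": 0,"y": 0,"z": 0.09,"twist": 0,"hand": 1},
    {"x": 0,"y": 0,"z": 0.08,"twist": 0,"hand": 1},
    {"x": 0,"y": 0,"z": 0.06,"twist": 0,"hand": 1},
    {"x": 0,"y": 0,"z": 0.05,"twist": 0,"hand": 1},
    {"x": 0,"y": 0,"z": 0,"twist": 0,"hand": 1},
    {"x": 0,"y": 0,"z": 0,"twist": 0,"hand": 1}
  ]
}}

```text
time_s: 3.55
tool_pos: [344.6, -310.4, 27.4]
orientation: [0.0, 1.0, -0.0, 0.0]
force: [1.0, -0.9, 0.2]
width: 95.3
grasp_force: 0.0
```

Call:
{"fn": "jog_arm", "kwargs": {
  "motion": [
    {"x": 0,"y": 0,"z": 0,"twist": 0,"hand": -1},
    {"x": 0,"y": 0,"z": 0,"twist": 0,"hand": -1},
    {"x": 0,"y": 0,"z": 0,"twist": 0,"hand": -1},
    {"x": 0,"y": 0,"z": 0,"twist": 0,"hand": -1},
    {"x": 0,"y": 0,"z": 0,"twist": 0,"hand": -1},
    {"x": 0,"y": 0,"z": 0,"twist": 0,"hand": -1},
    {"x": 0,"y": 0,"z": 0,"twist": 0,"hand": -1},
    {"x": 0,"y": 0,"z": 0,"twist": 0,"hand": -1}
  ],
  "squeeze": 20
}}

```text
time_s: 4.55
tool_pos: [344.7, -309.8, 26.9]
orientation: [0.0, 1.0, -0.0, 0.0]
force: [-0.6, 1.0, 4.1]
width: 59.7
grasp_force: 20.0
```

The reading is wider (59.7) than the 54 mm cup, so I'll check before lifting.

```bash
python3 - <<'E'
from h import *
p=r.get_image('scene');save(p,'a.png');q=p['img'][50:200,150:350,::-1];cv2.imwrite('pics/g1.png',cv2.resize(q,(800,600),interpolation=cv2.INTER_CUBIC))
s=r.state();print(s['width'],s['grasp_force'],s['force'])
E
```

```text
59.3564016868585 20.00284731388092 [-0.23366498  1.83234329  4.43802711]
```

View pics/g1.png

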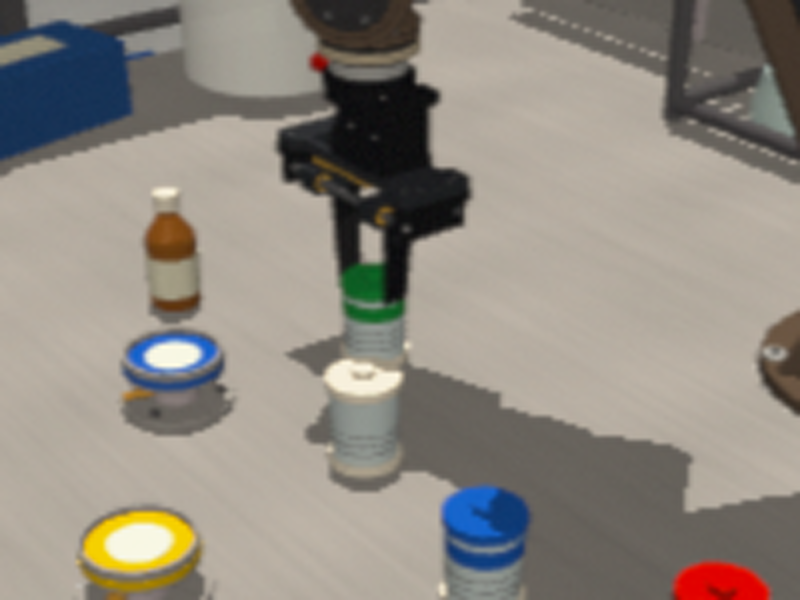

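```bash
python3 - <<'E'
from h import *
p=r.get_image('scene');W=cloud(p);K=np.array(p['camera_matrix'])
def pr(X):
    c=np.array(p['R'])@X+p['t'];q=K@c;return (q[:2]/q[2]).round(1)
for y in(-310,-280,-340):
  for z in(0,27,66,76,85): print(y,z,pr(np.array([344.7,y,z])), (pr(np.array([344.7,y,z]))-[150,50])*4)
for v in range(110,146,3):
    print(v,[ (tuple(p['img'][v,u]//1),tuple(W[v,u].round())) and (W[v,u].round().astype(int).tolist(),p['img'][v,u].tolist()) for u in (243,248,251)])
E
```

```text
-310 0 [243.2 138.2] [372.8 352.8]
-310 27 [243.1 131.4] [372.4 325.6]
-310 66 [242.9 121.4] [371.6 285.6]
-310 76 [242.9 118.7] [371.6 274.8]
-310 85 [242.9 116.3] [371.6 265.2]
-280 0 [248.3 141.5] [393.2 366. ]
-280 27 [248.3 134.7] [393.2 338.8]
-280 66 [248.2 124.5] [392.8 298. ]
-280 76 [248.2 121.8] [392.8 287.2]
-280 85 [248.2 119.4] [392.8 277.6]
-340 0 [238.3 135. ] [353.2 340. ]
-340 27 [238.1 128.3] [352.4 313.2]
-340 66 [237.8 118.3] [351.2 273.2]
-340 76 [237.8 115.6] [351.2 262.4]
-340 85 [237.7 113.3] [350.8 253.2]
110 [([203, -502, -2], [185, 176, 164]), ([378, -236, 145], [23, 22, 24]), ([372, -228, 146], [19, 20, 18])]
113 [([223, -475, 0], [183, 176, 163]), ([354, -269, 115], [16, 15, 18]), ([340, -270, 111], [33, 31, 31])]
116 [([331, -327, 76], [50, 100, 55]), ([352, -271, 103], [15, 14, 16]), ([339, -271, 99], [43, 39, 39])]
119 [([351, -301, 80], [13, 99, 36]), ([351, -273, 91], [14, 14, 16]), ([339, -271, 88], [55, 51, 48])]
122 [([358, -291, 75], [15, 95, 36]), ([349, -275, 79], [15, 15, 18]), ([336, -275, 75], [70, 66, 64])]
125 [([362, -287, 67], [70, 117, 78]), ([347, -278, 65], [53, 67, 55]), ([260, -375, -1], [117, 127, 107])]
128 [([360, -290, 53], [21, 102, 41]), ([342, -284, 50], [16, 94, 36]), ([275, -355, 0], [135, 139, 124])]
131 [([362, -287, 44], [137, 146, 137]), ([342, -285, 39], [129, 135, 129]), ([291, -335, 1], [154, 149, 140])]
134 [([359, -292, 29], [141, 146, 141]), ([342, -285, 27], [119, 124, 118]), ([303, -319, -1], [152, 146, 137])]
137 [([359, -291, 18], [133, 137, 132]), ([343, -283, 16], [129, 134, 128]), ([327, -287, 9], [175, 167, 149])]
140 [([432, -192, 75], [162, 152, 133]), ([346, -280, 6], [155, 145, 128]), ([332, -281, 1], [118, 112, 101])]
143 [([443, -176, 76], [206, 193, 167]), ([428, -171, 73], [243, 235, 213]), ([342, -268, -1], [116, 109, 100])]
```

The depth shows the real fingertips at z≈66, although the readout says 27. They are on the lid, about 40 mm too high. I'll open, go down part way and measure again.

Call:
{"fn": "jog_arm", "kwargs": {
  "motion": [
    {"x": 0,"y": 0,"z": 0,"twist": 0,"hand": 1},
    {"x": 0,"y": 0,"z": 0,"twist": 0,"hand": 1},
    {"x": 0,"y": 0,"z": 0,"twist": 0,"hand": 1},
    {"x": 0,"y": 0,"z": 0,"twist": 0,"hand": 1},
    {"x": 0,"y": 0,"z": 0.025,"twist": 0,"hand": 1},
    {"x": 0,"y": 0,"z": 0.025,"twist": 0,"hand": 1},
    {"x": 0,"y": 0,"z": 0,"twist": 0,"hand": 1},
    {"x": 0,"y": 0,"z": 0,"twist": 0,"hand": 1}
  ]
}}

```text
time_s: 5.65
tool_pos: [344.6, -309.7, 6.7]
orientation: [-0.0, 1.0, -0.0, -0.0]
force: [-0.7, -0.3, -0.6]
width: 94.8
grasp_force: 0.0
```

```bash
python3 - <<'E'
from h import *
p=r.get_image('scene');W=cloud(p);save(p,'b.png')
cv2.imwrite('pics/g2.png',cv2.resize(p['img'][80:155,200:300,::-1],(800,600),interpolation=cv2.INTER_CUBIC))
g=p['img'].max(2)<70
m=g&(abs(W[...,0]-345)<25)&(abs(abs(W[...,1]+310)-53)<15)&(W[...,2]<130)&(p['range_z']>0)
for s in(1,-1):
    P=W[m&((W[...,1]+310)*s>0)];print(len(P),P.min(0).round(),P.max(0).round())
print(r.state()['tool_pos'])
E
```

```text
99 [ 335. -262.   46.] [ 360. -249.  109.]
99 [ 334. -366.   49.] [ 363. -355.  130.]
[ 344.70019021 -309.81471089    6.87120343]
```

View pics/g2.png

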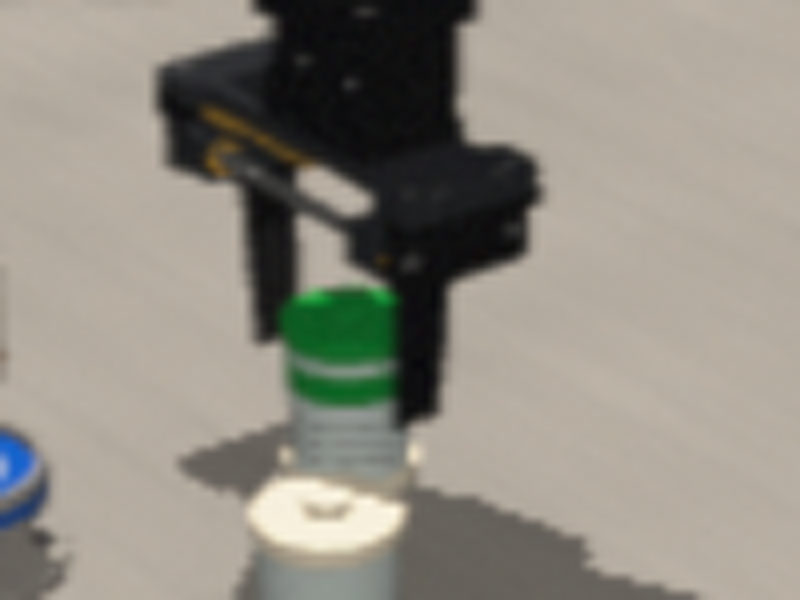

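The image shows fingertips at about z=47–48 with a readout of 6.7, so the readout is about 41 mm low. The funnel is still upright between the fingers. I'll go 21 mm lower and grip.

Call:
{"fn": "jog_arm", "kwargs": {
  "motion": [
    {"x": 0,"y": 0,"z": 0.027,"twist": 0,"hand": 1},
    {"x": 0,"y": 0,"z": 0.026,"twist": 0,"hand": 1},
    {"x": 0,"y": 0,"z": 0,"twist": 0,"hand": 1}
  ]
}}

```text
time_s: 6.08
tool_pos: [344.3, -309.3, -15.3]
orientation: [-0.001, 1.0, -0.0, -0.001]
force: [-0.8, 0.1, 0.7]
width: 95.5
grasp_force: 0.0
```

Call:
{"fn": "jog_arm", "kwargs": {
  "motion": [
    {"x": 0,"y": 0,"z": 0,"twist": 0,"hand": -1},
    {"x": 0,"y": 0,"z": 0,"twist": 0,"hand": -1},
    {"x": 0,"y": 0,"z": 0,"twist": 0,"hand": -1},
    {"x": 0,"y": 0,"z": 0,"twist": 0,"hand": -1},
    {"x": 0,"y": 0,"z": 0,"twist": 0,"hand": -1},
    {"x": 0,"y": 0,"z": 0,"twist": 0,"hand": -1},
    {"x": 0,"y": 0,"z": 0,"twist": 0,"hand": -1},
    {"x": 0,"y": 0,"z": 0,"twist": 0,"hand": -1}
  ],
  "squeeze": 20
}}

```text
time_s: 7.08
tool_pos: [344.7, -309.8, -14.3]
orientation: [0.0, 1.0, -0.0, 0.0]
force: [0.2, 1.5, 4.2]
width: 59.2
grasp_force: 20.0
```

```bash
python3 - <<'E'
from h import *
p=r.get_image('scene');W=cloud(p)
cv2.imwrite('pics/g3.png',cv2.resize(p['img'][80:155,200:300,::-1],(800,600),interpolation=cv2.INTER_CUBIC))
g=p['img'].max(2)<70
m=g&(abs(W[...,0]-345)<25)&(abs(abs(W[...,1]+310)-40)<20)&(W[...,2]<130)&(W[...,2]>8)&(p['range_z']>0)
for s in(1,-1):
    P=W[m&((W[...,1]+310)*s>0)];print(len(P),P.min(0).round(),P.max(0).round())
E
```

```text
93 [ 336. -282.   25.] [ 369. -257.  127.]
58 [ 334. -366.   68.] [ 370. -331.  126.]
```

View pics/g3.png

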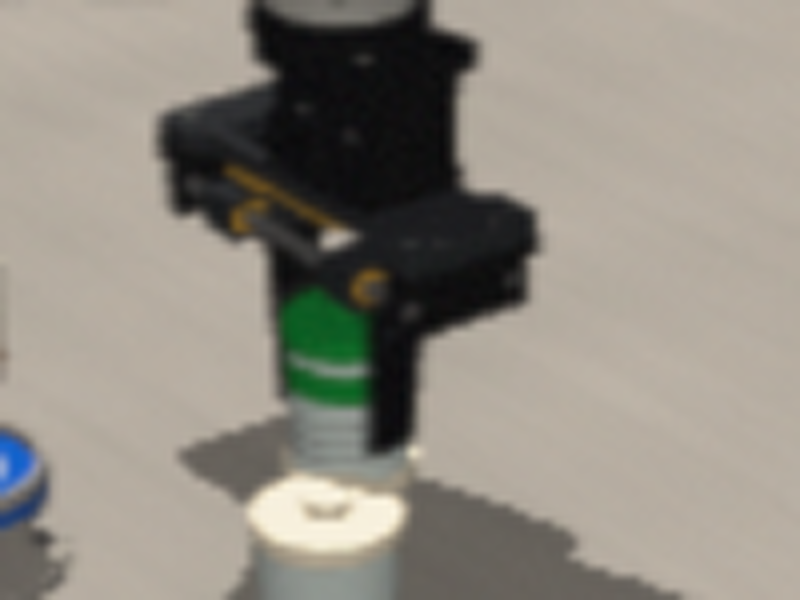

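The fingertips are now at z≈26 around the cup, as intended. I'll lift 140 mm.

Call:
{"fn": "jog_arm", "kwargs": {
  "motion": [
    {"x": 0,"y": 0,"z": -0.025,"twist": 0,"hand": -1},
    {"x": 0,"y": 0,"z": -0.025,"twist": 0,"hand": -1},
    {"x": 0,"y": 0,"z": -0.06,"twist": 0,"hand": -1},
    {"x": 0,"y": 0,"z": -0.08,"twist": 0,"hand": -1},
    {"x": 0,"y": 0,"z": -0.08,"twist": 0,"hand": -1},
    {"x": 0,"y": 0,"z": -0.08,"twist": 0,"hand": -1},
    {"x": 0,"y": 0,"z": 0,"twist": 0,"hand": -1},
    {"x": 0,"y": 0,"z": 0,"twist": 0,"hand": -1}
  ]
}}

```text
time_s: 8.12
tool_pos: [344.3, -309.4, 125.3]
orientation: [-0.0, 1.0, -0.0, -0.0]
force: [-0.4, -0.1, -1.9]
width: 59.5
grasp_force: 20.0
```

```bash
cat >> h.py <<'E'
H={'red':0,'blue':108,'yellow':25,'green':67}
def lid(p,col,xy,rad=60,zlo=20,zhi=400):
    W=cloud(p);h=cv2.cvtColor(p['img'],cv2.COLOR_RGB2HSV).astype(int)
    d=abs(h[...,0]-H[col]);d=np.minimum(d,180-d)
    m=(d<14)&(h[...,1]>100)&(np.hypot(W[...,0]-xy[0],W[...,1]-xy[1])<rad)&(W[...,2]>zlo)&(W[...,2]<zhi)&(p['range_z']>0)
    return W[m]
E
python3 - <<'E'
from h import *
s=r.state();print(s['tool_pos'].round(1) if hasattr(s['tool_pos'],'round') else s['tool_pos'],s['width'],s['grasp_force'])
p=r.get_image('scene')
P=lid(p,'green',(345,-310),60,130);print(len(P),P.min(0).round(),P.max(0).round())
cv2.imwrite('pics/g4.png',cv2.resize(p['img'][60:150,200:320,::-1],(800,600),interpolation=cv2.INTER_CUBIC))
E
```

```text
[ 344.3 -309.4  125.3] 59.47006296446666 19.999955892562866
152 [ 337. -340.  185.] [ 376. -269.  234.]
```

View pics/g4.png

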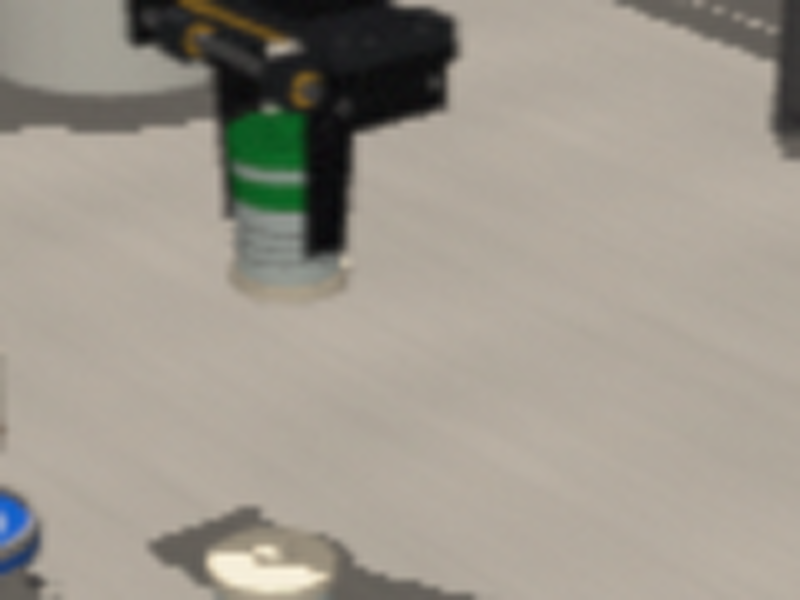

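The funnel is held upright with its bottom at z≈140. Now to the green base.

Call:
{"fn": "jog_arm", "kwargs": {
  "motion": [
    {"x": 0.0673,"y": -0.0946,"z": 0,"twist": 0,"hand": -1},
    {"x": 0.0673,"y": -0.0946,"z": 0,"twist": 0,"hand": -1},
    {"x": 0.0673,"y": -0.0946,"z": 0,"twist": 0,"hand": -1},
    {"x": 0.0673,"y": -0.0946,"z": 0,"twist": 0,"hand": -1},
    {"x": 0.0673,"y": -0.0946,"z": 0,"twist": 0,"hand": -1},
    {"x": 0.0673,"y": -0.0946,"z": 0,"twist": 0,"hand": -1},
    {"x": 0.0673,"y": -0.0946,"z": 0,"twist": 0,"hand": -1},
    {"x": 0.0673,"y": -0.0946,"z": 0,"twist": 0,"hand": -1}
  ]
}}

```text
time_s: 9.18
tool_pos: [560.5, -5.8, 124.2]
orientation: [-0.0, 1.0, -0.0, -0.001]
force: [0.2, -1.1, -2.2]
width: 59.8
grasp_force: 20.0
```

Call:
{"fn": "jog_arm", "kwargs": {
  "motion": [
    {"x": 0.0673,"y": -0.0946,"z": 0,"twist": 0,"hand": -1},
    {"x": 0.0673,"y": -0.0946,"z": 0,"twist": 0,"hand": -1},
    {"x": 0,"y": 0,"z": 0,"twist": 0,"hand": -1},
    {"x": 0,"y": 0,"z": 0,"twist": 0,"hand": -1},
    {"x": 0,"y": 0,"z": 0,"twist": 0,"hand": -1}
  ]
}}

```text
time_s: 9.8
tool_pos: [613.6, 67.6, 125.1]
orientation: [0.0, 1.0, -0.001, -0.001]
force: [0.3, 0.2, -1.2]
width: 59.3
grasp_force: 20.0
```

```bash
cat >> h.py <<'E'
def look(col,base):
    p=r.get_image('scene');P=lid(p,col,base,50,110);print('lid+band',len(P),P.min(0).round(),P.max(0).round())
    W=cloud(p);x,y=base
    m=(np.hypot(W[...,0]-x,W[...,1]-y)<48)&(W[...,2]>36)&(W[...,2]<52)&(p['range_z']>0);Q=W[m];print('base',Q.min(0).round(),Q.max(0).round(),((Q.min(0)+Q.max(0))/2).round(1))
    q=np.array(p['R'])@[x,y,100]+p['t'];q=np.array(p['camera_matrix'])@q;u,v=(q[:2]/q[2]).astype(int);u=min(max(u,60),452);v=min(max(v,45),339)
    return p,p['img'][v-45:v+45,u-60:u+60,::-1]
def big(c,n): cv2.imwrite('pics/'+n,cv2.resize(c,(800,600),interpolation=cv2.INTER_CUBIC))
E
python3 - <<'E'
from h import *
p,c=look('green',(613.5,69));big(c,'g5.png');print(r.state()['tool_pos'])
E
```

```text
lid+band 278 [611.  35. 183.] [649. 102. 253.]
base [573.  27.  36.] [657. 111.  51.] [615.2  69.1  43.5]
[613.75263238  67.5443379  125.40030972]
```

View pics/g5.png

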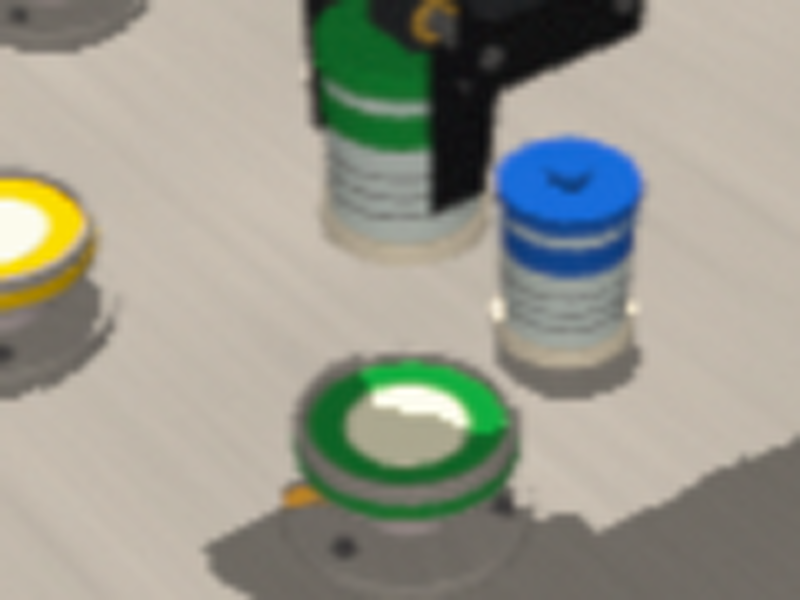

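Funnel is centred over the green base (head at (405,430) in the crop), upright. Lowering.

Call:
{"fn": "jog_arm", "kwargs": {
  "motion": [
    {"x": 0,"y": 0,"z": 0.06,"twist": 0,"hand": -1},
    {"x": 0,"y": 0,"z": 0.07,"twist": 0,"hand": -1},
    {"x": 0,"y": 0,"z": 0.05,"twist": 0,"hand": -1},
    {"x": 0,"y": 0,"z": 0.03,"twist": 0,"hand": -1},
    {"x": 0,"y": 0,"z": 0.015,"twist": 0,"hand": -1},
    {"x": 0,"y": 0,"z": 0,"twist": 0,"hand": -1},
    {"x": 0,"y": 0,"z": 0,"twist": 0,"hand": -1}
  ]
}}

```text
time_s: 10.72
tool_pos: [614.6, 68.4, 36.3]
orientation: [0.0, 1.0, -0.0, 0.001]
force: [-0.5, -0.5, -1.1]
width: 59.6
grasp_force: 20.0
```

Call:
{"fn": "jog_arm", "kwargs": {
  "motion": [
    {"x": 0,"y": 0,"z": 0.005,"twist": 0,"hand": -1},
    {"x": 0,"y": 0,"z": 0.005,"twist": 0,"hand": -1},
    {"x": 0,"y": 0,"z": 0,"twist": 0,"hand": -1}
  ]
}}

```text
time_s: 11.1
tool_pos: [614.1, 68.4, 31.5]
orientation: [0.0, 1.0, -0.0, -0.0]
force: [-0.0, 0.2, -1.3]
width: 59.5
grasp_force: 20.0
```

Call:
{"fn": "jog_arm", "kwargs": {
  "motion": [
    {"x": 0,"y": 0,"z": 0.0025,"twist": 0,"hand": -1},
    {"x": 0,"y": 0,"z": 0.0025,"twist": 0,"hand": -1},
    {"x": 0,"y": 0,"z": 0,"twist": 0,"hand": -1}
  ]
}}

```text
time_s: 11.48
tool_pos: [614.3, 68.4, 29.8]
orientation: [0.0, 1.0, -0.0, 0.0]
force: [-0.6, -0.1, 2.0]
width: 59.6
grasp_force: 20.0
```

```bash
python3 - <<'E'
from h import *
print(r.state()['force']);p,c=look('green',(613.5,69));big(c,'g6.png')
E
```

```text
[-0.58407746 -0.13101244  1.95147652]
lid+band 155 [615.  36. 110.] [651. 103. 164.]
base [573.  28.  36.] [658. 111.  52.] [615.1  69.6  44. ]
```

View pics/g6.png

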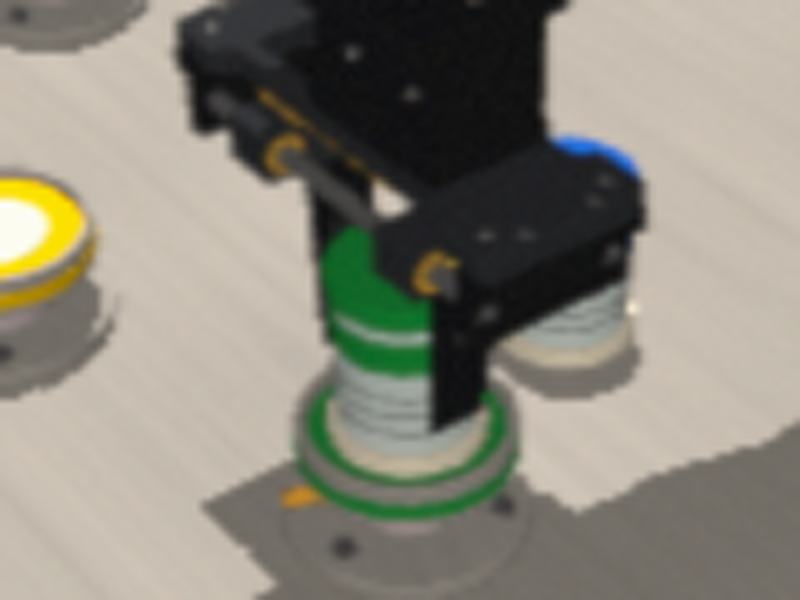

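Flange sits inside the green rim with contact felt. Release and rise.

Call:
{"fn": "jog_arm", "kwargs": {
  "motion": [
    {"x": 0,"y": 0,"z": 0,"twist": 0,"hand": 1},
    {"x": 0,"y": 0,"z": 0,"twist": 0,"hand": 1},
    {"x": 0,"y": 0,"z": 0,"twist": 0,"hand": 1},
    {"x": 0,"y": 0,"z": 0,"twist": 0,"hand": 1},
    {"x": 0,"y": 0,"z": -0.05,"twist": 0,"hand": 1},
    {"x": 0,"y": 0,"z": -0.1,"twist": 0,"hand": 1},
    {"x": 0,"y": 0,"z": -0.09,"twist": 0,"hand": 1},
    {"x": 0,"y": 0,"z": 0,"twist": 0,"hand": 1}
  ]
}}

```text
time_s: 12.52
tool_pos: [615.5, 68.4, 128.3]
orientation: [0.0, 1.0, -0.0, 0.002]
force: [0.1, -0.0, -0.3]
width: 94.9
grasp_force: 0.0
```

```bash
python3 - <<'E'
from h import *
print(r.state()['tool_pos'])
for c in('scene','top'):
    p=r.get_image(c)
    for n,xy,z in(('green',(613.5,69),100),('blue',(491,15),60),('red',(431,171),60),('yellow',(364,290),60)):
        P=lid(p,n,xy,45,z,135 if n=='green' else 95)
        if len(P): print(c,n,len(P),((P.min(0)+P.max(0))/2).round(1),np.ptp(P,0).round())
E
```

```text
[615.45992796  68.43717467 128.3127105 ]
scene green 366 [614.6  69.4 113.2] [59. 57. 26.]
scene blue 236 [493.5  16.4  71.2] [59. 58. 22.]
scene red 330 [432.7 172.6  71.4] [62. 58. 22.]
scene yellow 380 [365.3 289.7  71. ] [60. 58. 22.]
top blue 234 [490.3   6.5  79.9] [59. 38. 21.]
```

Green is within 1 mm of its base. Next is blue.

Call:
{"fn": "jog_arm", "kwargs": {
  "motion": [
    {"x": -0.102,"y": 0.045,"z": 0,"twist": 0,"hand": 1},
    {"x": -0.102,"y": 0.045,"z": 0,"twist": 0,"hand": 1},
    {"x": -0.101,"y": 0.044,"z": 0,"twist": 0,"hand": 1},
    {"x": 0,"y": 0,"z": 0,"twist": 0,"hand": 1},
    {"x": 0,"y": 0,"z": 0.05,"twist": 0,"hand": 1},
    {"x": 0,"y": 0,"z": 0.05,"twist": 0,"hand": 1},
    {"x": 0,"y": 0,"z": 0,"twist": 0,"hand": 1},
    {"x": 0,"y": 0,"z": 0,"twist": 0,"hand": 1}
  ]
}}

```text
time_s: 13.62
tool_pos: [492.6, 15.0, 85.7]
orientation: [0.0, 1.0, -0.0, -0.0]
force: [0.0, 0.7, 0.6]
width: 95.1
grasp_force: 0.0
```

Call:
{"fn": "jog_arm", "kwargs": {
  "motion": [
    {"x": 0,"y": 0,"z": 0.08,"twist": 0,"hand": 1},
    {"x": 0,"y": 0,"z": 0.08,"twist": 0,"hand": 1},
    {"x": 0,"y": 0,"z": 0.06,"twist": 0,"hand": 1},
    {"x": 0,"y": 0,"z": 0.03,"twist": 0,"hand": 1},
    {"x": 0,"y": 0,"z": 0,"twist": 0,"hand": 1},
    {"x": 0,"y": 0,"z": 0,"twist": 0,"hand": 1}
  ]
}}

```text
time_s: 14.38
tool_pos: [492.7, 14.9, -13.5]
orientation: [0.0, 1.0, -0.0, 0.001]
force: [-0.4, 0.9, -0.4]
width: 95.0
grasp_force: 0.0
```

Call:
{"fn": "jog_arm", "kwargs": {
  "motion": [
    {"x": 0,"y": 0,"z": 0,"twist": 0,"hand": -1},
    {"x": 0,"y": 0,"z": 0,"twist": 0,"hand": -1},
    {"x": 0,"y": 0,"z": 0,"twist": 0,"hand": -1},
    {"x": 0,"y": 0,"z": 0,"twist": 0,"hand": -1},
    {"x": 0,"y": 0,"z": 0,"twist": 0,"hand": -1},
    {"x": 0,"y": 0,"z": 0,"twist": 0,"hand": -1},
    {"x": 0,"y": 0,"z": 0,"twist": 0,"hand": -1},
    {"x": 0,"y": 0,"z": 0,"twist": 0,"hand": -1}
  ]
}}

```text
time_s: 15.38
tool_pos: [492.2, 14.9, -14.3]
orientation: [0.0, 1.0, -0.0, 0.0]
force: [-0.1, 0.5, 1.4]
width: 59.6
grasp_force: 20.0
```

Call:
{"fn": "jog_arm", "kwargs": {
  "motion": [
    {"x": 0,"y": 0,"z": -0.025,"twist": 0,"hand": -1},
    {"x": 0,"y": 0,"z": -0.025,"twist": 0,"hand": -1},
    {"x": 0,"y": 0,"z": -0.06,"twist": 0,"hand": -1},
    {"x": 0,"y": 0,"z": -0.08,"twist": 0,"hand": -1},
    {"x": 0,"y": 0,"z": -0.08,"twist": 0,"hand": -1},
    {"x": 0,"y": 0,"z": -0.08,"twist": 0,"hand": -1},
    {"x": 0,"y": 0,"z": 0,"twist": 0,"hand": -1},
    {"x": 0,"y": 0,"z": 0,"twist": 0,"hand": -1}
  ]
}}

```text
time_s: 16.38
tool_pos: [491.7, 15.0, 125.3]
orientation: [0.0, 1.0, -0.0, -0.0]
force: [-1.0, -0.0, -1.4]
width: 59.4
grasp_force: 20.0
```

Call:
{"fn": "jog_arm", "kwargs": {
  "motion": [
    {"x": 0.01,"y": 0.1129,"z": 0,"twist": 0,"hand": -1},
    {"x": 0.01,"y": 0.1129,"z": 0,"twist": 0,"hand": -1},
    {"x": 0.01,"y": 0.1129,"z": 0,"twist": 0,"hand": -1},
    {"x": 0.01,"y": 0.1129,"z": 0,"twist": 0,"hand": -1},
    {"x": 0.01,"y": 0.1129,"z": 0,"twist": 0,"hand": -1},
    {"x": 0.01,"y": 0.1129,"z": 0,"twist": 0,"hand": -1},
    {"x": 0.01,"y": 0.1129,"z": 0,"twist": 0,"hand": -1},
    {"x": 0.01,"y": 0.1129,"z": 0,"twist": 0,"hand": -1}
  ]
}}

```text
time_s: 17.38
tool_pos: [523.2, -347.5, 123.9]
orientation: [-0.001, 1.0, -0.001, -0.001]
force: [0.6, 0.3, -0.2]
width: 59.2
grasp_force: 20.0
```

Call:
{"fn": "jog_arm", "kwargs": {
  "motion": [
    {"x": 0,"y": 0,"z": 0,"twist": 0,"hand": -1},
    {"x": 0,"y": 0,"z": 0,"twist": 0,"hand": -1},
    {"x": 0,"y": 0,"z": 0,"twist": 0,"hand": -1}
  ]
}}

```text
time_s: 17.75
tool_pos: [523.7, -345.3, 125.2]
orientation: [-0.0, 1.0, -0.0, -0.0]
force: [0.1, 0.2, -1.2]
width: 59.5
grasp_force: 20.0
```

```bash
python3 - <<'E'
from h import *
p,c=look('blue',(523.5,-346));print(r.state()['tool_pos'])
E
```

```text
lid+band 145 [ 522. -392.  186.] [ 558. -305.  247.]
base [ 482. -389.   36.] [ 568. -303.   51.] [ 525.  -346.1   43.7]
[ 523.81182883 -345.37936489  125.43334869]
```

Aligned and held. I'll lower with the same profile, using small steps at the end.

Call:
{"fn": "jog_arm", "kwargs": {
  "motion": [
    {"x": 0,"y": 0,"z": 0.06,"twist": 0,"hand": -1},
    {"x": 0,"y": 0,"z": 0.07,"twist": 0,"hand": -1},
    {"x": 0,"y": 0,"z": 0.05,"twist": 0,"hand": -1},
    {"x": 0,"y": 0,"z": 0.03,"twist": 0,"hand": -1},
    {"x": 0,"y": 0,"z": 0.015,"twist": 0,"hand": -1},
    {"x": 0,"y": 0,"z": 0,"twist": 0,"hand": -1},
    {"x": 0,"y": 0,"z": 0,"twist": 0,"hand": -1}
  ]
}}

```text
time_s: 18.68
tool_pos: [524.1, -346.6, 36.3]
orientation: [0.0, 1.0, -0.0, 0.0]
force: [0.0, -0.7, -0.2]
width: 59.2
grasp_force: 20.0
```

Call:
{"fn": "jog_arm", "kwargs": {
  "motion": [
    {"x": 0,"y": 0,"z": 0.005,"twist": 0,"hand": -1},
    {"x": 0,"y": 0,"z": 0.005,"twist": 0,"hand": -1},
    {"x": 0,"y": 0,"z": 0.0025,"twist": 0,"hand": -1},
    {"x": 0,"y": 0,"z": 0.0025,"twist": 0,"hand": -1},
    {"x": 0,"y": 0,"z": 0,"twist": 0,"hand": -1}
  ]
}}

```text
time_s: 19.3
tool_pos: [523.8, -346.4, 29.7]
orientation: [0.0, 1.0, -0.0, 0.0]
force: [-0.2, 0.3, 0.1]
width: 59.1
grasp_force: 20.0
```

Call:
{"fn": "jog_arm", "kwargs": {
  "motion": [
    {"x": 0,"y": 0,"z": 0,"twist": 0,"hand": 1},
    {"x": 0,"y": 0,"z": 0,"twist": 0,"hand": 1},
    {"x": 0,"y": 0,"z": 0,"twist": 0,"hand": 1},
    {"x": 0,"y": 0,"z": 0,"twist": 0,"hand": 1},
    {"x": 0,"y": 0,"z": -0.05,"twist": 0,"hand": 1},
    {"x": 0,"y": 0,"z": -0.1,"twist": 0,"hand": 1},
    {"x": 0,"y": 0,"z": -0.09,"twist": 0,"hand": 1},
    {"x": 0,"y": 0,"z": 0,"twist": 0,"hand": 1}
  ]
}}

```text
time_s: 20.3
tool_pos: [524.8, -347.2, 128.4]
orientation: [0.002, 1.0, -0.0, 0.002]
force: [-0.0, 1.4, -0.1]
width: 95.2
grasp_force: 0.0
```

```bash
python3 - <<'E'
from h import *
print(r.state()['tool_pos'])
p=r.get_image('scene')
for n,xy,z in(('blue',(523.5,-346),100),('green',(613.5,69),100)):
        P=lid(p,n,xy,45,z,135)
        if len(P): print(n,len(P),((P.min(0)+P.max(0))/2).round(1),np.ptp(P,0).round())
E
```

```text
[ 524.79329003 -347.17701164  128.39502009]
blue 171 [ 526.2 -345.7  113.9] [59. 60. 26.]
green 374 [614.3  69.2 113.7] [59. 59. 27.]
```

Call:
{"fn": "jog_arm", "kwargs": {
  "motion": [
    {"x": -0.021,"y": -0.1176,"z": 0,"twist": 0,"hand": 1},
    {"x": -0.021,"y": -0.1176,"z": 0,"twist": 0,"hand": 1},
    {"x": -0.021,"y": -0.1176,"z": 0,"twist": 0,"hand": 1},
    {"x": -0.021,"y": -0.1176,"z": 0,"twist": 0,"hand": 1},
    {"x": -0.021,"y": -0.1176,"z": 0,"twist": 0,"hand": 1},
    {"x": -0.021,"y": -0.1176,"z": 0,"twist": 0,"hand": 1},
    {"x": -0.021,"y": -0.1176,"z": 0,"twist": 0,"hand": 1},
    {"x": -0.021,"y": -0.1176,"z": 0,"twist": 0,"hand": 1}
  ]
}}

```text
time_s: 21.35
tool_pos: [455.9, 31.4, 124.6]
orientation: [-0.0, 1.0, -0.001, -0.001]
force: [0.5, 0.6, -0.2]
width: 95.3
grasp_force: 0.0
```

Call:
{"fn": "jog_arm", "kwargs": {
  "motion": [
    {"x": -0.021,"y": -0.1176,"z": 0,"twist": 0,"hand": 1},
    {"x": -0.021,"y": -0.1176,"z": 0,"twist": 0,"hand": 1},
    {"x": -0.021,"y": -0.1176,"z": 0,"twist": 0,"hand": 1},
    {"x": 0,"y": 0,"z": 0,"twist": 0,"hand": 1},
    {"x": 0,"y": 0,"z": 0,"twist": 0,"hand": 1}
  ]
}}

```text
time_s: 21.98
tool_pos: [431.5, 170.8, 124.9]
orientation: [0.0, 1.0, -0.0, -0.001]
force: [0.1, 0.0, 0.0]
width: 95.4
grasp_force: 0.0
```

Blue is seated. Now red: go down and grip.

Call:
{"fn": "jog_arm", "kwargs": {
  "motion": [
    {"x": 0,"y": 0,"z": 0.08,"twist": 0,"hand": 1},
    {"x": 0,"y": 0,"z": 0.09,"twist": 0,"hand": 1},
    {"x": 0,"y": 0,"z": 0.09,"twist": 0,"hand": 1},
    {"x": 0,"y": 0,"z": 0.06,"twist": 0,"hand": 1},
    {"x": 0,"y": 0,"z": 0.03,"twist": 0,"hand": 1},
    {"x": 0,"y": 0,"z": 0,"twist": 0,"hand": 1},
    {"x": 0,"y": 0,"z": 0,"twist": 0,"hand": 1}
  ]
}}

```text
time_s: 22.85
tool_pos: [432.3, 171.0, -13.7]
orientation: [-0.0, 1.0, -0.001, 0.0]
force: [0.5, -0.4, 0.5]
width: 95.2
grasp_force: 0.0
```

Call:
{"fn": "jog_arm", "kwargs": {
  "motion": [
    {"x": 0,"y": 0,"z": 0,"twist": 0,"hand": -1},
    {"x": 0,"y": 0,"z": 0,"twist": 0,"hand": -1},
    {"x": 0,"y": 0,"z": 0,"twist": 0,"hand": -1},
    {"x": 0,"y": 0,"z": 0,"twist": 0,"hand": -1},
    {"x": 0,"y": 0,"z": 0,"twist": 0,"hand": -1},
    {"x": 0,"y": 0,"z": 0,"twist": 0,"hand": -1},
    {"x": 0,"y": 0,"z": 0,"twist": 0,"hand": -1},
    {"x": 0,"y": 0,"z": 0,"twist": 0,"hand": -1}
  ]
}}

```text
time_s: 23.85
tool_pos: [432.0, 171.2, -14.3]
orientation: [0.0, 1.0, -0.0, 0.0]
force: [0.0, 0.2, 2.8]
width: 59.7
grasp_force: 20.0
```

Call:
{"fn": "jog_arm", "kwargs": {
  "motion": [
    {"x": 0,"y": 0,"z": -0.025,"twist": 0,"hand": -1},
    {"x": 0,"y": 0,"z": -0.025,"twist": 0,"hand": -1},
    {"x": 0,"y": 0,"z": -0.06,"twist": 0,"hand": -1},
    {"x": 0,"y": 0,"z": -0.08,"twist": 0,"hand": -1},
    {"x": 0,"y": 0,"z": -0.08,"twist": 0,"hand": -1},
    {"x": 0,"y": 0,"z": -0.08,"twist": 0,"hand": -1},
    {"x": 0,"y": 0,"z": 0,"twist": 0,"hand": -1},
    {"x": 0,"y": 0,"z": 0,"twist": 0,"hand": -1}
  ]
}}

```text
time_s: 24.85
tool_pos: [431.4, 171.0, 125.3]
orientation: [0.0, 1.0, -0.001, -0.0]
force: [-0.0, -0.8, -2.3]
width: 59.4
grasp_force: 20.0
```

Call:
{"fn": "jog_arm", "kwargs": {
  "motion": [
    {"x": 0.0533,"y": -0.0823,"z": 0,"twist": 0,"hand": -1},
    {"x": 0.0533,"y": -0.0823,"z": 0,"twist": 0,"hand": -1},
    {"x": 0.0533,"y": -0.0823,"z": 0,"twist": 0,"hand": -1},
    {"x": 0.0533,"y": -0.0823,"z": 0,"twist": 0,"hand": -1},
    {"x": 0,"y": 0,"z": 0,"twist": 0,"hand": -1},
    {"x": 0,"y": 0,"z": 0,"twist": 0,"hand": -1},
    {"x": 0,"y": 0,"z": 0,"twist": 0,"hand": -1}
  ]
}}

```text
time_s: 25.72
tool_pos: [516.7, 302.0, 125.2]
orientation: [0.0, 1.0, -0.001, -0.0]
force: [-0.5, 0.2, -0.7]
width: 59.7
grasp_force: 20.0
```

```bash
python3 - <<'E'
from h import *
p,c=look('red',(516.5,303));print(r.state()['tool_pos'])
E
```

```text
lid+band 582 [500. 270. 178.] [554. 335. 257.]
base [476. 262.  36.] [561. 345.  52.] [518.7 303.2  43.9]
[516.89007878 302.01329754 125.45305933]
```

Call:
{"fn": "jog_arm", "kwargs": {
  "motion": [
    {"x": 0,"y": 0,"z": 0.06,"twist": 0,"hand": -1},
    {"x": 0,"y": 0,"z": 0.07,"twist": 0,"hand": -1},
    {"x": 0,"y": 0,"z": 0.05,"twist": 0,"hand": -1},
    {"x": 0,"y": 0,"z": 0.03,"twist": 0,"hand": -1},
    {"x": 0,"y": 0,"z": 0.015,"twist": 0,"hand": -1},
    {"x": 0,"y": 0,"z": 0,"twist": 0,"hand": -1},
    {"x": 0,"y": 0,"z": 0,"twist": 0,"hand": -1}
  ]
}}

```text
time_s: 26.65
tool_pos: [517.6, 302.9, 36.2]
orientation: [-0.0, 1.0, -0.0, 0.0]
force: [-1.0, 0.9, -1.0]
width: 59.2
grasp_force: 20.0
```

Call:
{"fn": "jog_arm", "kwargs": {
  "motion": [
    {"x": 0,"y": 0,"z": 0.005,"twist": 0,"hand": -1},
    {"x": 0,"y": 0,"z": 0.005,"twist": 0,"hand": -1},
    {"x": 0,"y": 0,"z": 0.0025,"twist": 0,"hand": -1},
    {"x": 0,"y": 0,"z": 0.0025,"twist": 0,"hand": -1},
    {"x": 0,"y": 0,"z": 0,"twist": 0,"hand": -1}
  ]
}}

```text
time_s: 27.28
tool_pos: [517.4, 302.8, 29.7]
orientation: [0.0, 1.0, -0.0, 0.0]
force: [-0.5, 0.1, 1.3]
width: 59.6
grasp_force: 20.0
```

Call:
{"fn": "jog_arm", "kwargs": {
  "motion": [
    {"x": 0,"y": 0,"z": 0,"twist": 0,"hand": 1},
    {"x": 0,"y": 0,"z": 0,"twist": 0,"hand": 1},
    {"x": 0,"y": 0,"z": 0,"twist": 0,"hand": 1},
    {"x": 0,"y": 0,"z": 0,"twist": 0,"hand": 1},
    {"x": 0,"y": 0,"z": -0.05,"twist": 0,"hand": 1},
    {"x": 0,"y": 0,"z": -0.1,"twist": 0,"hand": 1},
    {"x": 0,"y": 0,"z": -0.09,"twist": 0,"hand": 1},
    {"x": 0,"y": 0,"z": 0,"twist": 0,"hand": 1}
  ]
}}

```text
time_s: 28.28
tool_pos: [518.4, 303.3, 128.2]
orientation: [-0.001, 1.0, -0.0, 0.002]
force: [0.4, 0.2, -0.2]
width: 95.1
grasp_force: 0.0
```

Call:
{"fn": "jog_arm", "kwargs": {
  "motion": [
    {"x": -0.0953,"y": 0.0081,"z": 0,"twist": 0,"hand": 1},
    {"x": -0.0953,"y": 0.0081,"z": 0,"twist": 0,"hand": 1},
    {"x": -0.0953,"y": 0.0081,"z": 0,"twist": 0,"hand": 1},
    {"x": -0.0953,"y": 0.0081,"z": 0,"twist": 0,"hand": 1},
    {"x": 0,"y": 0,"z": 0,"twist": 0,"hand": 1},
    {"x": 0,"y": 0,"z": 0,"twist": 0,"hand": 1}
  ]
}}

```text
time_s: 29.02
tool_pos: [365.4, 290.1, 125.4]
orientation: [-0.0, 1.0, -0.0, 0.0]
force: [-0.4, 0.7, -0.0]
width: 95.2
grasp_force: 0.0
```

```bash
python3 - <<'E'
from h import *
p=r.get_image('scene')
for n,xy,z,zz in(('red',(516.5,303),100,135),('yellow',(364,290),60,95)):
        P=lid(p,n,xy,45,z,zz)
        if len(P): print(n,len(P),((P.min(0)+P.max(0))/2).round(1),np.ptp(P,0).round())
E
```

```text
red 543 [517.3 303.  113.3] [59. 59. 26.]
yellow 382 [364.7 289.6  70.9] [60. 58. 22.]
```

Red is seated. Next is yellow.

Call:
{"fn": "jog_arm", "kwargs": {
  "motion": [
    {"x": 0,"y": 0,"z": 0.08,"twist": 0,"hand": 1},
    {"x": 0,"y": 0,"z": 0.09,"twist": 0,"hand": 1},
    {"x": 0,"y": 0,"z": 0.09,"twist": 0,"hand": 1},
    {"x": 0,"y": 0,"z": 0.06,"twist": 0,"hand": 1},
    {"x": 0,"y": 0,"z": 0.03,"twist": 0,"hand": 1},
    {"x": 0,"y": 0,"z": 0,"twist": 0,"hand": 1},
    {"x": 0,"y": 0,"z": 0,"twist": 0,"hand": 1}
  ]
}}

```text
time_s: 29.95
tool_pos: [365.3, 290.1, -13.8]
orientation: [-0.0, 1.0, -0.001, 0.0]
force: [0.2, -0.2, 0.3]
width: 95.1
grasp_force: 0.0
```

Call:
{"fn": "jog_arm", "kwargs": {
  "motion": [
    {"x": 0,"y": 0,"z": 0,"twist": 0,"hand": -1},
    {"x": 0,"y": 0,"z": 0,"twist": 0,"hand": -1},
    {"x": 0,"y": 0,"z": 0,"twist": 0,"hand": -1},
    {"x": 0,"y": 0,"z": 0,"twist": 0,"hand": -1},
    {"x": 0,"y": 0,"z": 0,"twist": 0,"hand": -1},
    {"x": 0,"y": 0,"z": 0,"twist": 0,"hand": -1},
    {"x": 0,"y": 0,"z": 0,"twist": 0,"hand": -1},
    {"x": 0,"y": 0,"z": 0,"twist": 0,"hand": -1}
  ]
}}

```text
time_s: 30.95
tool_pos: [364.8, 289.9, -14.4]
orientation: [0.0, 1.0, -0.0, 0.0]
force: [-1.0, 0.2, 3.5]
width: 59.6
grasp_force: 20.0
```

Call:
{"fn": "jog_arm", "kwargs": {
  "motion": [
    {"x": 0,"y": 0,"z": -0.025,"twist": 0,"hand": -1},
    {"x": 0,"y": 0,"z": -0.025,"twist": 0,"hand": -1},
    {"x": 0,"y": 0,"z": -0.06,"twist": 0,"hand": -1},
    {"x": 0,"y": 0,"z": -0.08,"twist": 0,"hand": -1},
    {"x": 0,"y": 0,"z": -0.08,"twist": 0,"hand": -1},
    {"x": 0,"y": 0,"z": -0.08,"twist": 0,"hand": -1},
    {"x": 0,"y": 0,"z": 0,"twist": 0,"hand": -1},
    {"x": 0,"y": 0,"z": 0,"twist": 0,"hand": -1}
  ]
}}

```text
time_s: 31.95
tool_pos: [364.4, 289.7, 125.2]
orientation: [0.0, 1.0, -0.0, -0.0]
force: [-0.3, -0.8, -2.4]
width: 59.6
grasp_force: 20.0
```

Call:
{"fn": "jog_arm", "kwargs": {
  "motion": [
    {"x": 0.065,"y": 0.088,"z": 0,"twist": 0,"hand": -1},
    {"x": 0.065,"y": 0.088,"z": 0,"twist": 0,"hand": -1},
    {"x": 0.065,"y": 0.088,"z": 0,"twist": 0,"hand": -1},
    {"x": 0.065,"y": 0.088,"z": 0,"twist": 0,"hand": -1},
    {"x": 0.065,"y": 0.088,"z": 0,"twist": 0,"hand": -1},
    {"x": 0.065,"y": 0.088,"z": 0,"twist": 0,"hand": -1},
    {"x": 0.065,"y": 0.088,"z": 0,"twist": 0,"hand": -1},
    {"x": 0.065,"y": 0.088,"z": 0,"twist": 0,"hand": -1}
  ]
}}

```text
time_s: 32.95
tool_pos: [572.6, 6.9, 124.0]
orientation: [-0.0, 1.0, -0.001, -0.001]
force: [-0.2, 1.1, -1.6]
width: 58.9
grasp_force: 20.0
```

Call:
{"fn": "jog_arm", "kwargs": {
  "motion": [
    {"x": 0.065,"y": 0.088,"z": 0,"twist": 0,"hand": -1},
    {"x": 0.065,"y": 0.088,"z": 0,"twist": 0,"hand": -1},
    {"x": 0.065,"y": 0.088,"z": 0,"twist": 0,"hand": -1},
    {"x": 0.065,"y": 0.088,"z": 0,"twist": 0,"hand": -1},
    {"x": 0,"y": 0,"z": 0,"twist": 0,"hand": -1},
    {"x": 0,"y": 0,"z": 0,"twist": 0,"hand": -1},
    {"x": 0,"y": 0,"z": 0,"twist": 0,"hand": -1}
  ]
}}

```text
time_s: 33.83
tool_pos: [675.8, -131.8, 125.1]
orientation: [-0.0, 1.0, -0.0, -0.001]
force: [0.1, -0.5, -1.8]
width: 59.1
grasp_force: 20.0
```

```bash
python3 - <<'E'
from h import *
p,c=look('yellow',(676,-132.5));print(r.state()['tool_pos'])
E
```

```text
lid+band 236 [ 653. -176.  185.] [711. -92. 278.]
base [ 637. -175.   36.] [719. -91.  51.] [ 678.  -132.7   43.6]
[ 675.98858977 -131.8548027   125.45530773]
```

Call:
{"fn": "jog_arm", "kwargs": {
  "motion": [
    {"x": 0,"y": 0,"z": 0.06,"twist": 0,"hand": -1},
    {"x": 0,"y": 0,"z": 0.07,"twist": 0,"hand": -1},
    {"x": 0,"y": 0,"z": 0.05,"twist": 0,"hand": -1},
    {"x": 0,"y": 0,"z": 0.03,"twist": 0,"hand": -1},
    {"x": 0,"y": 0,"z": 0.015,"twist": 0,"hand": -1},
    {"x": 0,"y": 0,"z": 0,"twist": 0,"hand": -1},
    {"x": 0,"y": 0,"z": 0,"twist": 0,"hand": -1}
  ]
}}

```text
time_s: 34.75
tool_pos: [676.8, -132.9, 36.4]
orientation: [0.0, 1.0, -0.0, 0.001]
force: [0.2, 0.2, -1.1]
width: 59.6
grasp_force: 20.0
```

Call:
{"fn": "jog_arm", "kwargs": {
  "motion": [
    {"x": 0,"y": 0,"z": 0.005,"twist": 0,"hand": -1},
    {"x": 0,"y": 0,"z": 0.005,"twist": 0,"hand": -1},
    {"x": 0,"y": 0,"z": 0.0025,"twist": 0,"hand": -1},
    {"x": 0,"y": 0,"z": 0.0025,"twist": 0,"hand": -1},
    {"x": 0,"y": 0,"z": 0,"twist": 0,"hand": -1}
  ]
}}

```text
time_s: 35.38
tool_pos: [676.4, -132.8, 29.8]
orientation: [0.0, 1.0, -0.0, 0.0]
force: [-0.2, 1.0, 0.2]
width: 59.4
grasp_force: 20.0
```

Call:
{"fn": "jog_arm", "kwargs": {
  "motion": [
    {"x": 0,"y": 0,"z": 0,"twist": 0,"hand": 1},
    {"x": 0,"y": 0,"z": 0,"twist": 0,"hand": 1},
    {"x": 0,"y": 0,"z": 0,"twist": 0,"hand": 1},
    {"x": 0,"y": 0,"z": 0,"twist": 0,"hand": 1},
    {"x": 0,"y": 0,"z": -0.05,"twist": 0,"hand": 1},
    {"x": 0,"y": 0,"z": -0.1,"twist": 0,"hand": 1},
    {"x": 0,"y": 0,"z": -0.09,"twist": 0,"hand": 1},
    {"x": 0,"y": 0,"z": 0,"twist": 0,"hand": 1}
  ]
}}

```text
time_s: 36.38
tool_pos: [678.0, -133.2, 130.3]
orientation: [0.001, 1.0, -0.0, 0.003]
force: [-0.2, 0.6, -0.2]
width: 95.3
grasp_force: 0.0
```

Call:
{"fn": "jog_arm", "kwargs": {
  "motion": [
    {"x": -0.1,"y": 0,"z": -0.05,"twist": 0,"hand": 1},
    {"x": -0.1,"y": 0,"z": 0,"twist": 0,"hand": 1},
    {"x": -0.1,"y": 0,"z": 0,"twist": 0,"hand": 1},
    {"x": -0.1,"y": 0,"z": 0,"twist": 0,"hand": 1},
    {"x": 0,"y": 0,"z": 0,"twist": 0,"hand": 1},
    {"x": 0,"y": 0,"z": 0,"twist": 0,"hand": 1}
  ]
}}

```text
time_s: 37.12
tool_pos: [517.1, -132.8, 146.0]
orientation: [0.0, 1.0, -0.001, 0.0]
force: [0.8, 0.7, -0.3]
width: 94.6
grasp_force: 0.0
```

```bash
python3 - <<'E'
from h import *
p=r.get_image('scene');save(p,'end.png');W=cloud(p)
B={'green':(613.5,69),'blue':(523.5,-346),'red':(516.5,303),'yellow':(676,-132.5)}
for n,xy in B.items():
    P=lid(p,n,xy,45,100,135);print(n,len(P),((P.min(0)+P.max(0))/2).round(1),np.ptp(P,0).round())
for n in('funnel_spare','amber_bottle'):
    for d in r.regions_of(n,p)[:1]:
        P=W[d['mask']];P=P[P[:,2]>np.percentile(P[:,2],97)-14];print(n,d['extent'],((P.min(0)+P.max(0))/2).round())
E
```

```text
green 376 [614.3  69.1 113.6] [59. 58. 27.]
blue 174 [ 524.8 -343.8  113.5] [57. 56. 27.]
red 544 [516.8 302.3 113.1] [60. 60. 26.]
yellow 306 [ 676.6 -132.2  113.3] [58. 62. 26.]
funnel_spare [241.1, 153.6, 16.2, 30.0] [724. 208. 354.]
amber_bottle [190.6, 103.8, 9.3, 15.1] [728.  59. 369.]
```

View pics/end.png

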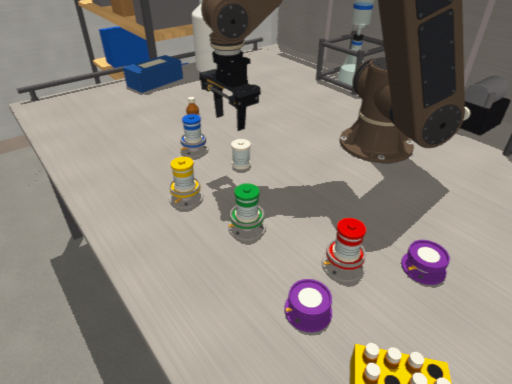

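All four funnels stand upright on their own bases: green at (247,205), yellow (183,178), blue (193,130) and red (350,240). The spare (241,154) and the bottle (193,107) have not moved, and the gripper touches nothing.

```bash
python3 -c "
from h import *
print(r.hand_in())"
```

```text
the job is handed in; nothing more can be done
None
```

All four coloured funnels are seated on their matching bases (within about 3 mm of centre in the last picture), the spare and bottle look unmoved, and the job was handed in at about 37 s; no verdict came back.

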